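Clear a jammed clamp bar from a parts chute

TASK

One of the two small sloping parts chutes is blocked by a clamp bar that lies crosswise in its throat, its ends caught under the cover plates. Push that bar back up the slope until it is clear of the covers, lift it out and set it down flat in the shallow open tray without dropping it. Leave the other bar, which lies lengthwise in the other chute, alone.

Things in the scene. Friction and masses are not known exactly. Their poses are not given: they have to be found in the camera images.
- bar: Jammed clamp bar: dark steel, 110 mm long (its y), 20 wide (x), 18 thick (z), 0.2-0.4 kg, a round boss (16 mm wide, 6 high) on top 43 mm from the middle at each end. Origin: centre of its underside. Starts flat on the chute's sloping floor, crosswise, under 5 deg askew, its centre 28 mm to the low side of the chute's origin, against the converging walls. Friction holds it anywhere on the slope.
- chute: Blocked chute, fixed, 320x164 mm. Origin on the table under its middle; x level, to the high end; z up. Floor slopes 10 deg, top at z = 60 mm + 0.176x. Sides 44 mm above floor. Covers (30-33 mm above floor, x below +5 mm) leave a 66 mm centre slot open for closed fingers. Inner walls converge: 150 mm apart at x=+20 to 70 at x=-110. Bar lifts free at x > 20; finger room both sides at x = 50-80.
- tray: Shallow empty open tray, fixed, 180 mm (its x) by 210 mm (its y), 45 mm high, walls and floor 4 to 5 mm thick. Origin at the centre of its underside, z up. Turned up to 20 degrees.
- bar2: The other bar, the same kind, lying lengthwise in the other, unblocked chute; to be left alone. Origin at the centre of its underside; its length is along its x.
Not all that is in view belongs to the job. Leave any blue or red look-alike of the bar alone.

How it is judged:
On the way, in this order (a step that is already met when the one before it is completed fails the run):
1. the bar has been slid up the chute, clear of the cover plates, still in the chute (x of bar in the frame of chute between 0.02 and 0.155 m and y of bar in the frame of chute between -0.06 and 0.06 m and z of bar in the frame of chute below 0.11 m), for 0.1 s.
2. the bar is lifted out of the chute (height (world z) of bar above 0.1 m and contact force between the fingers and bar above 1 N), for 0.1 s.
3. the bar is lowered into the tray while still held (its underside within 40 mm of the table) (x of bar in the frame of tray between -0.085 and 0.085 m and y of bar in the frame of tray between -0.1 and 0.1 m and height (world z) of bar below 0.04 m and contact force between the fingers and bar above 0.5 N), for 0.05 s.
At the end, for the whole second after the job is handed in: The formerly jammed bar lies at rest in the tray, let go, on the tray's floor and lying flat lengthwise within 10 degrees; the other bar is within 20 mm of where it started (x of bar in the frame of tray between -0.085 and 0.085 m and y of bar in the frame of tray between -0.1 and 0.1 m and height (world z) of bar below 0.035 m and angle between bar's own y axis and vertical between 1.396 and 1.745 rad and linear speed of bar below 0.02 m/s and contact force between the fingers and bar below 0.1 N and distance of bar2 from where it was at the start of the episode below 0.02 m); the robot touches nothing.
It fails at once if the other bar is moved more than 20 mm (distance of bar2 from where it was at the start of the episode above 0.02 m).
It also fails if it takes over 48 s, if anything falls off the work surface, if the arm or the gripper's body presses on something with over 40 N, if the wrist force passes 120 N, or if a joint passes its speed limit or range.

ROBOT

A 6-joint arm with a two-finger parallel gripper is mounted at the origin on the work surface. World frame = base frame: x ahead of the robot, y to its left, z up, the work surface at z = 0. Lengths are in m, angles in rad, forces in N, time in s.
With the tool pointing down it reaches from about 0.3 to 0.875 m from the base axis. Payload 6.4 kg.
Tool frame: the origin (TCP) lies at the very end of the fingers, on their centre line; the grasp point (between the pads) lies grip_point_offset behind it (grip_point_offset is the distance from the TCP to the grasp point, in m); y points along the fingers, x is the direction in which the jaws open and shut, and the axes are right-handed (so a half turn about y gives the same grasp; the last joint's range is limited). The gripper opens to 85 mm and grips with 20 to 120 N. Pads are 22 mm wide; open, the fingers measure 114 mm over their backs; the gripper's body (76 mm by 85 mm) begins 54 mm behind the grasp point. The pads swing forward as they close: fully open they stand 13 mm farther back than shut.
Start: joints at [0.934, 0.181, 1.607, -0, 1.354, -0.206], TCP at [0.24, 0.522, 0.231] pointing down, gripper open.
Joint ranges: [-2.99, 2.99], [-0.89, 2.07], [0.3, 2.58], [-1.14, 4.28], [0, 2.63], [-3.12, 3.12]. Speed limits (rad/s): [2.57, 2.57, 3.01, 3.14, 3.14, 3.14].

INTERFACE

Orientations are given as a unit quaternion [w, x, y, z].
In Python, from bench import get_obs, camera, camera_model, hand_in, grip_point_offset gives the robot as it stands.
- The arm moves only by the shell command python3 -m jog 'ROWS'. ROWS is JSON, a list of rows, each a list of 7 numbers: the shift along the tool's x, y, z in mm, then the turn, a rotation vector about the tool's x, y, z in degrees, then the gripper's target within -1 to 1 (shut at 1, half-way at 0, fully open at -1). In form: [[x, y, z, ax, ay, az, grip], ...]. A call has 1 to 8 rows; each row shifts and turns the commanded pose from where the row before left it, along the tool's axes as they then stand; what a row does not reach is not made up. A row lasts 1/12 s, in which the tool goes at most 41.7 mm and 7.16 degrees, less where a joint would pass 70% of its speed; a pose out of reach is approached as far as the arm can. A call is refused whole if a number of a shift passes 41.7 or a number of a turn 7.16, either way. A call with a gripper value outside its range is refused whole. The fingers move at their own pace and stop on an object; the grip force is fixed at half the most. Time passes only in rows, so rows that do not move let the fingers close. It gives the time, the measured TCP pose, the force and the opening at its end, in the units of the state.
- get_obs(): the state, without advancing time (a new reading comes with each control period).
- camera(name): name is "scene" or "top"; returns the picture (384x512x3 uint8, blue, green, red); there is no depth.
- camera_model(name): a dict with "K" (3x3 intrinsics, pixels), "pose" (4x4, takes a point from camera to world coordinates). Camera axes: x right, y down, z forward; pixel columns grow to the right and rows downward; lengths in m; the calibration is good to about 2 mm. A picture is of the moment at which its call begins. camera_model takes no time and is no camera call.
- hand_in(): hands the job in, once; it reports no verdict.
The state is a dict: "time_s": time; "q": joint angles; "dq": joint speeds; "joint_efforts": joint torques, N m; "eef_pos": TCP position; "eef_rot": TCP orientation; "wrist_force": force on the tool from outside, world axes, zero at the start; "torque": the same for the moment, N m; "opening": opening from 0.0 (shut) to 1.0 (fully open).
Only numpy, scipy, OpenCV 4.12 (cv2) and the standard library are available. Lean on these libraries where they do the work, as an engineer would, in place of code of your own. Each camera call takes 0.05 s, during which the arm holds its last target.

## Working session

There is one attempt and no reset: what is moved stays moved. The work goes in short steps, Python scripts to look and compute and a shell command to move; the robot and the scene stay as the last step left them, time stands still between calls to the robot, and variables do not carry over. Pictures are saved under pics/ and viewed, and the job is handed in when it is done.

```bash
ls; mkdir -p pics; python3 - <<'E'
from bench import *
import cv2, numpy as np
o=get_obs(); print({k:(np.round(v,3).tolist()) for k,v in o.items()}); print(grip_point_offset)
for n in ("scene","top"):
    cv2.imwrite(f"pics/{n}0.png",camera(n)); m=camera_model(n); print(n,np.round(m["K"],1).tolist(),np.round(m["pose"],3).tolist())
E
```

```text
pics
{'time_s': 0.0, 'q': [0.934, 0.182, 1.608, -0.0, 1.354, -0.206], 'dq': [-0.001, 0.003, 0.002, 0.002, -0.001, -0.001], 'joint_efforts': [0.001, -44.486, -35.135, -0.0, 0.009, -0.0], 'eef_pos': [0.24, 0.522, 0.23], 'eef_rot': [-0.595, 0.596, 0.381, -0.382], 'wrist_force': [0.162, 0.14, -0.32], 'torque': [-0.044, 0.001, 0.009], 'opening': 1.003}
0.0187
scene [[407.1, 0.0, 253.5], [0.0, 407.1, 185.2], [0.0, 0.0, 1.0]] [[-0.567, 0.589, -0.576, 1.143], [0.824, 0.416, -0.386, 0.431], [0.012, -0.693, -0.721, 0.774], [0.0, 0.0, 0.0, 1.0]]
top [[422.8, 0.0, 252.3], [0.0, 422.8, 189.1], [0.0, 0.0, 1.0]] [[0.0, -0.996, 0.095, 0.469], [-1.0, -0.0, 0.003, 0.019], [-0.003, -0.095, -0.996, 1.1], [0.0, 0.0, 0.0, 1.0]]
```

View pics/scene0.png

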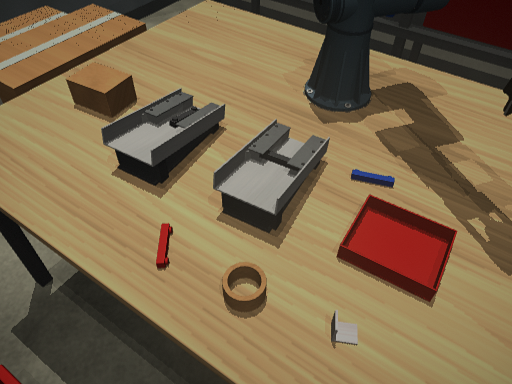

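View pics/top0.png

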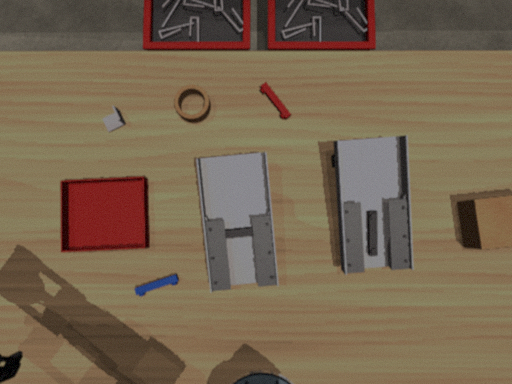

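In both views the dark bars are at top (238,232), crosswise between covers, and (372,232), lengthwise. The look-alikes are red at (275,100) and blue at (157,285). The red tray is at (105,213). I want the crosswise dark bar at (238,232), so I'll check it in close crops.

```bash
python3 - <<'E'
import cv2, numpy as np
a=cv2.imread("pics/top0.png")[145:295,190:285]; b=cv2.imread("pics/scene0.png")[115:235,205:335]
a=cv2.resize(a,None,fx=4,fy=4,interpolation=cv2.INTER_CUBIC); b=cv2.resize(b,None,fx=3,fy=3,interpolation=cv2.INTER_CUBIC)
c=np.zeros((600,800,3),np.uint8); c[:600,:380]=a; c[:360,400:790]=b
c=cv2.convertScaleAbs(c,alpha=1.4)
cv2.imwrite("pics/crop0.png",c)
E
```

```text
(no output)
```

View pics/crop0.png

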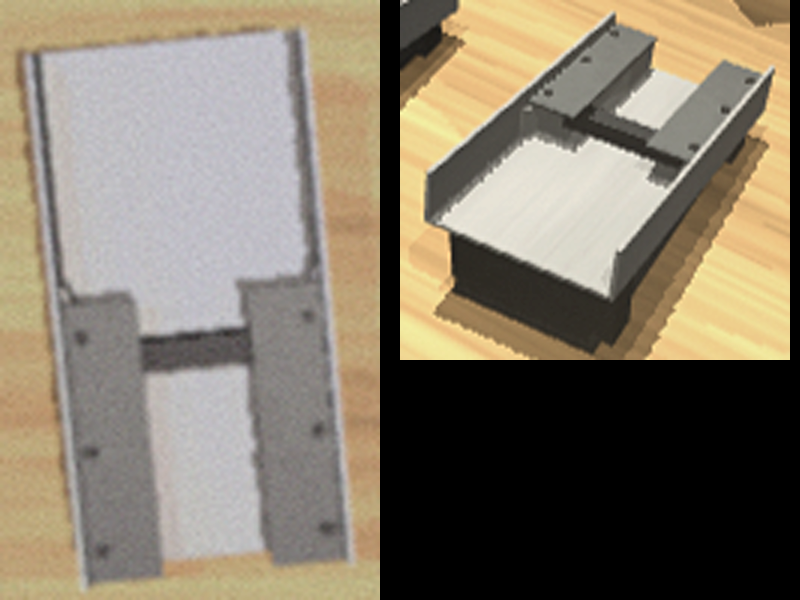

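The crop confirms it: the dark crosswise bar sits between the covers at about top pixel (239,232). The chute's high, open end is away from the robot.

```bash
cat >h.py <<'E'
import numpy as np, cv2
from bench import *
def ray(n,u,v,z):
    m=camera_model(n); K=np.array(m["K"]);P=np.array(m["pose"])
    d=P[:3,:3]@np.linalg.solve(K,[u,v,1]); t=(z-P[2,3])/d[2]; return P[:3,3]+t*d
def proj(n,p):
    m=camera_model(n); K=np.array(m["K"]);P=np.array(m["pose"])
    q=K@(P[:3,:3].T@(np.array(p)-P[:3,3])); return q[:2]/q[2]
E
python3 - <<'E'
from h import *
np.set_printoptions(precision=4,suppress=True)
C=[(22,55,.132),(303,30,.132),(352,560,.076),(85,588,.076)]
c=[ray("top",190+(u+.5)/4-.5,145+(v+.5)/4-.5,z) for u,v,z in C]
for p in c: print(p)
for a,b in((0,1),(1,2),(2,3),(3,0)): print(np.linalg.norm((c[a]-c[b])[:2]))
ctr=np.mean(c,0)[:2]; hx=(c[0]+c[1]-c[2]-c[3])[:2]; hx/=np.linalg.norm(hx); print("chute",ctr,"yaw",np.degrees(np.arctan2(hx[1],hx[0])))
hy=np.array([-hx[1],hx[0]])
print("bar")
for u,v in[(140,340),(248,328),(143,372),(250,362)]:
    p=ray("top",190+u/4,145+v/4,.073)[:2]; print(p,(p-ctr)@hx,(p-ctr)@hy)
# tray
im=cv2.imread("pics/top0.png"); hsv=cv2.cvtColor(im,cv2.COLOR_BGR2HSV)
mk=((hsv[...,0]<8)|(hsv[...,0]>172))&(hsv[...,1]>120)&(hsv[...,2]>40); mk=mk.astype(np.uint8)*255
mk[:150]=0; mk[:, 190:]=0
cs,_=cv2.findContours(mk,cv2.RETR_EXTERNAL,cv2.CHAIN_APPROX_NONE); k=max(cs,key=cv2.contourArea)
w=np.array([ray("top",*p[0],.045)[:2] for p in k],np.float32)
r=cv2.minAreaRect(w*1000); print("tray",r, cv2.boxPoints(r))
k2=cv2.approxPolyDP(k,5,True)[:,0]; print(k2.tolist())
for p in k2: print(ray("top",*p,.045))
im=cv2.imread("pics/scene0.png"); hsv=cv2.cvtColor(im,cv2.COLOR_BGR2HSV)
for (u,v) in [(369,197),(456,236),(433,290),(340,248)]: print(ray("scene",u,v,.045))
E
```

```text
[0.632  0.1548 0.132 ]
[ 0.6466 -0.0079  0.132 ]
[ 0.3375 -0.0378  0.076 ]
[0.321 0.121 0.076]
0.16333720597739027
0.31054860399610174
0.1596047577797209
0.3128197421359222
chute [0.4843 0.0575] yaw 5.8661570375508845
bar
[0.4669 0.0885] -0.014172727415454296 0.03262482403535814
[0.4741 0.0233] -0.013635513053681549 -0.03302689040259139
[0.4476 0.0866] -0.033479975191775264 0.03266415540242897
[0.4537 0.022 ] -0.03408445753784567 -0.032147797897648475
tray ((507.90264892578125, 391.6748046875), (180.71066284179688, 216.54067993164062), 2.4979960918426514) [[412.9143 495.9042]
 [422.3521 279.5693]
 [602.891  287.4454]
 [593.4532 503.7803]]
[[146, 179], [61, 181], [61, 251], [148, 246]]
[0.5943 0.2898 0.045 ]
[0.5893 0.5035 0.045 ]
[0.4149 0.496  0.045 ]
[0.4273 0.2808 0.045 ]
[0.4311 0.2922 0.045 ]
[0.4289 0.4996 0.045 ]
[0.5927 0.4994 0.045 ]
[0.6076 0.3011 0.045 ]
```

```bash
cat >>h.py <<'E'
from scipy.spatial.transform import Rotation as Ro
O=np.array([0.4916,0.0583,0]); YAW=5.87
def Rc(): return Ro.from_euler('z',YAW,degrees=True).as_matrix()
def slopeR(sgn=1):
    # tool x along slope (sgn), y into the floor
    s=np.radians(10); x=sgn*np.array([np.cos(s),0,np.sin(s)]); y=np.array([np.sin(s),0,-np.cos(s)])
    return Rc()@np.stack([x,y,np.cross(x,y)],1)
def flatR(yaw,sgn=1):
    a=np.radians(yaw); x=sgn*np.array([np.cos(a),np.sin(a),0]); y=np.array([0,0,-1.])
    return np.stack([x,y,np.cross(x,y)],1)
def cp(x,y,h): # point in chute coords: along-slope position x(level), y, height h normal to floor
    s=np.radians(10); p=np.array([x,y,.060+np.tan(s)*x])+h*np.array([-np.sin(s),0,np.cos(s)])
    return O+Rc()@p
def cur():
    o=get_obs(); q=o["eef_rot"]; return np.array(o["eef_pos"]),Ro.from_quat([q[1],q[2],q[3],q[0]]).as_matrix(),o
def tochute(p):
    return Rc().T@(np.array(p)-O)
def delta(p,R):
    p0,R0,o=cur(); rv=Ro.from_matrix(R0.T@R).as_rotvec(degrees=True)
    return "rot deg %s | shift mm in present tool axes %s | in target axes %s"%(np.round(rv,2),np.round(R0.T@(p-p0)*1000,1),np.round(R.T@(p-p0)*1000,1))
def st():
    p,R,o=cur(); print("t",round(o["time_s"],2),"p",np.round(p,4),"chute",np.round(tochute(p),4),"F",np.round(o["wrist_force"],1),"op",round(o["opening"],3)); 
E
python3 - <<'E'
from h import *
p,R,o=cur(); print(np.round(R,2))
for s in(1,-1): print(delta(cp(-.075,0,.12),slopeR(s)))
print(cp(-.075,0,.12))
E
```

```text
[[ 0.42 -0.   -0.91]
 [ 0.91 -0.    0.42]
 [-0.   -1.    0.  ]]
rot deg [-5.16 59.3  -9.18] | shift mm in present tool axes [-364.9   66.  -339.9] | in target axes [  94.2   83.1 -487.1]
rot deg [ -10.62 -120.18    5.97] | shift mm in present tool axes [-364.9   66.  -339.9] | in target axes [-94.2  83.1 487.1]
[0.39626474 0.04849851 0.16495241]
```

```bash
python3 -m jog '[[0,0,0,-0.57,6.59,-1.02,1],[0,0,0,-0.57,6.59,-1.02,1],[0,0,0,-0.57,6.59,-1.02,1],[0,0,0,-0.57,6.59,-1.02,1],[0,0,0,-0.57,6.59,-1.02,1],[0,0,0,-0.57,6.59,-1.02,1],[0,0,0,-0.57,6.59,-1.02,1],[0,0,0,-0.57,6.59,-1.02,1]]'
python3 -m jog '[[0,0,0,-0.57,6.59,-1.02,1],[0,0,0,0,0,0,1]]'
python3 - <<'E'
from h import *
print(delta(cp(-.075,0,.12),slopeR(1))); st()
E
```

```text
time_s: 0.77
eef_pos: [0.2399, 0.5221, 0.2308]
eef_rot: [0.704, -0.698, -0.13, 0.019]
wrist_force: [0.7, -0.5, 0.3]
opening: 0.002
time_s: 0.93
eef_pos: [0.2393, 0.5223, 0.2307]
eef_rot: [0.707, -0.7, -0.096, -0.027]
wrist_force: [0.1, 0.3, -0.0]
opening: 0.001
rot deg [-0.03 -0.22  0.04] | shift mm in present tool axes [  96.4   83.2 -487. ] | in target axes [  94.6   83.4 -487.3]
t 0.93 p [0.2393 0.5223 0.2307] chute [-0.2035  0.4873  0.2307] F [ 0.1  0.3 -0. ] op 0.001
```

```bash
python3 -m jog '[[6,2,-30.4,0,0,0,1],[6,2,-30.4,0,0,0,1],[6,2,-30.4,0,0,0,1],[6,2,-30.4,0,0,0,1],[6,2,-30.4,0,0,0,1],[6,2,-30.4,0,0,0,1],[6,2,-30.4,0,0,0,1],[6,2,-30.4,0,0,0,1]]' | head -2
python3 -m jog '[[6,2,-30.4,0,0,0,1],[6,2,-30.4,0,0,0,1],[6,2,-30.4,0,0,0,1],[6,2,-30.4,0,0,0,1],[6,2,-30.4,0,0,0,1],[6,2,-30.4,0,0,0,1],[6,2,-30.4,0,0,0,1],[0,0,-30.4,0,0,0,1]]' | head -2
python3 -m jog '[[0,0,0,0,0,0,1],[0,0,0,0,0,0,1]]'
python3 - <<'E'
from h import *
print(delta(cp(-.075,0,.008),slopeR(1))); st()
cv2.imwrite("pics/t1.png",cv2.resize(camera("top")[130:310,170:300],None,fx=3,fy=3,interpolation=cv2.INTER_CUBIC))
cv2.imwrite("pics/s1.png",cv2.resize(camera("scene")[70:240,190:350],None,fx=3,fy=3,interpolation=cv2.INTER_CUBIC))
E
```

```text
time_s: 1.6
eef_pos: [0.3147, 0.2843, 0.2233]
time_s: 2.27
eef_pos: [0.3837, 0.0466, 0.2168]
time_s: 2.43
eef_pos: [0.3833, 0.0466, 0.2166]
eef_rot: [0.707, -0.7, -0.097, -0.027]
wrist_force: [1.0, -0.2, -1.2]
opening: -0.0
rot deg [-0.08 -0.14  0.04] | shift mm in present tool axes [  3.8 165.2   0.3] | in target axes [  3.9 165.2   0.5]
t 2.43 p [0.3833 0.0466 0.2166] chute [-0.1089 -0.0005  0.2166] F [ 1.  -0.2 -1.2] op -0.0
```

View pics/t1.png

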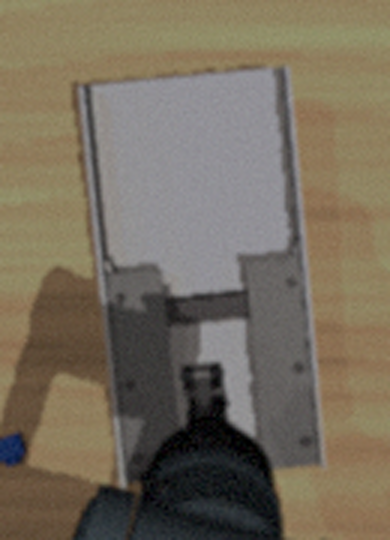

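View pics/s1.png

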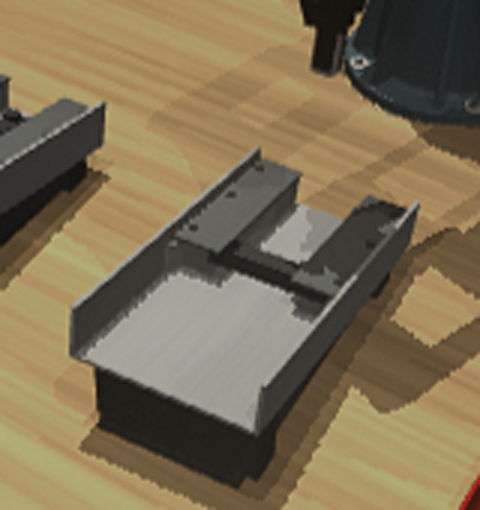

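The gripper sits over the slot's low part, with the fingers at zoom pixel (203,380) and the bar at (207,305), so I'll descend into the slot.

```bash
python3 -m jog '[[0.5,22,0,0,0,0,1],[0.5,22,0,0,0,0,1],[0.5,22,0,0,0,0,1],[0.5,22,0,0,0,0,1],[0.5,22,0,0,0,0,1],[0.5,22,0,0,0,0,1],[0.5,18,0,0,0,0,1],[0,10,0,0,0,0,1]]'
python3 -m jog '[[0,3,0,0,0,0,1],[0,0,0,0,0,0,1]]'
python3 - <<'E'
from h import *
print(delta(cp(-.038-.015,0,.008),slopeR(1))); st()
cv2.imwrite("pics/s2.png",cv2.resize(camera("scene")[70:240,190:350],None,fx=3,fy=3,interpolation=cv2.INTER_CUBIC))
E
```

```text
time_s: 3.2
eef_pos: [0.4129, 0.0539, 0.0576]
eef_rot: [0.708, -0.699, -0.098, -0.023]
wrist_force: [-0.5, 0.3, 0.3]
opening: -0.001
time_s: 3.37
eef_pos: [0.4139, 0.0533, 0.0559]
eef_rot: [0.708, -0.699, -0.098, -0.024]
wrist_force: [-0.5, -0.5, -0.6]
opening: -0.001
rot deg [-0.17  0.17 -0.08] | shift mm in present tool axes [23.5  1.5 -3.1] | in target axes [23.5  1.5 -3. ]
t 3.37 p [0.4139 0.0533 0.0559] chute [-0.0778  0.003   0.0559] F [-0.5 -0.5 -0.6] op -0.001
```

View pics/s2.png

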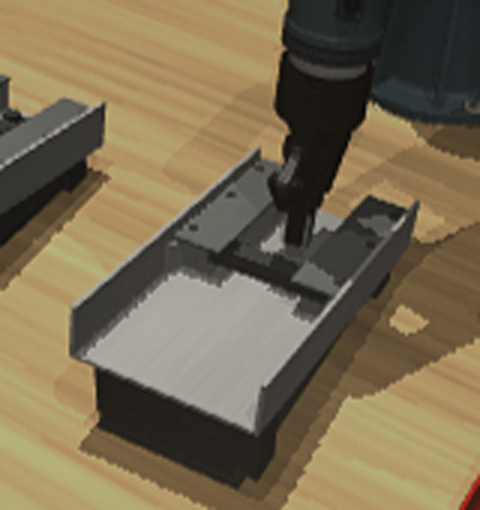

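```bash
python3 -m jog '[[5,0,-1,0,0,0,1],[5,0,-1,0,0,0,1],[5,0,-1,0,0,0,1],[5,0,0,0,0,0,1],[4,0,0,0,0,0,1],[4,0,0,0,0,0,1],[4,0,0,0,0,0,1],[4,0,0,0,0,0,1]]'
python3 -m jog '[[4,0,0,0,0,0,1],[4,0,0,0,0,0,1],[4,0,0,0,0,0,1],[4,0,0,0,0,0,1],[0,0,0,0,0,0,1]]'
python3 - <<'E'
from h import *
print(delta(cp(-.038-.015,0,.008),slopeR(1))); st()
cv2.imwrite("pics/s3.png",cv2.resize(camera("scene")[70:240,190:350],None,fx=3,fy=3,interpolation=cv2.INTER_CUBIC))
cv2.imwrite("pics/t3.png",cv2.resize(camera("top")[130:310,170:300],None,fx=3,fy=3,interpolation=cv2.INTER_CUBIC))
E
```

```text
time_s: 4.08
eef_pos: [0.4489, 0.0525, 0.0628]
eef_rot: [0.707, -0.7, -0.096, -0.024]
wrist_force: [-11.6, -1.5, 13.2]
opening: 0.0
time_s: 4.5
eef_pos: [0.4658, 0.0541, 0.0659]
eef_rot: [0.707, -0.7, -0.097, -0.025]
wrist_force: [-4.9, 0.4, 4.2]
opening: 0.001
rot deg [-0.11 -0.02 -0.05] | shift mm in present tool axes [-29.2   2.4   1.5] | in target axes [-29.2   2.4   1.6]
t 4.5 p [0.4658 0.0541 0.0659] chute [-0.0261 -0.0016  0.0659] F [-4.9  0.4  4.2] op 0.001
```

View pics/s3.png

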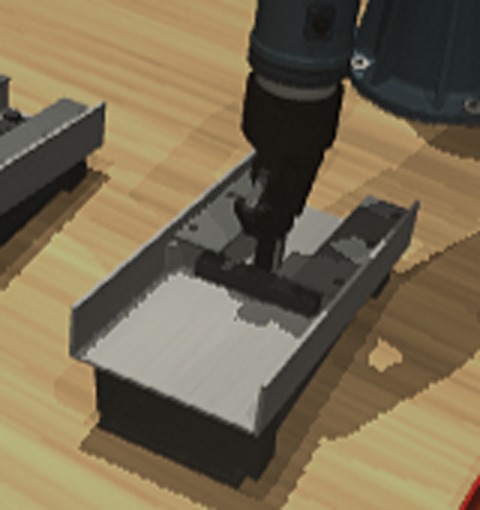

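View pics/t3.png

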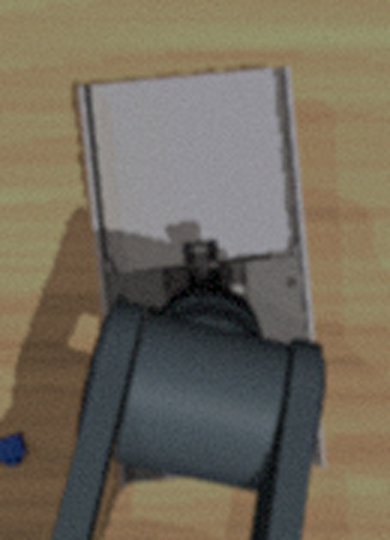

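```bash
python3 - <<'E'
from h import *
im=camera("scene"); z=5;x0,y0=235,130
c=cv2.resize(im[y0:y0+100,x0:x0+100],None,fx=z,fy=z,interpolation=cv2.INTER_CUBIC); c=cv2.convertScaleAbs(c,alpha=1.6)
cv2.imwrite("pics/s4a.png",c)
for bx in(-.01,0.,.01):
  print(bx,[[np.round((proj("scene",cp(bx+dx,dy,h))-[x0,y0])*z).astype(int).tolist() for dx in(-.01,.01) for dy in(-.055,.055)] for h in (0,.018)])
E
```

```text
-0.01 [[[121, 137], [313, 209], [103, 154], [297, 228]], [[125, 108], [319, 180], [106, 125], [303, 199]]]
0.0 [[[112, 146], [305, 218], [94, 163], [289, 238]], [[116, 117], [311, 189], [97, 134], [294, 208]]]
0.01 [[[103, 154], [297, 228], [84, 173], [280, 248]], [[106, 125], [303, 199], [88, 143], [286, 218]]]
```

View pics/s4a.png

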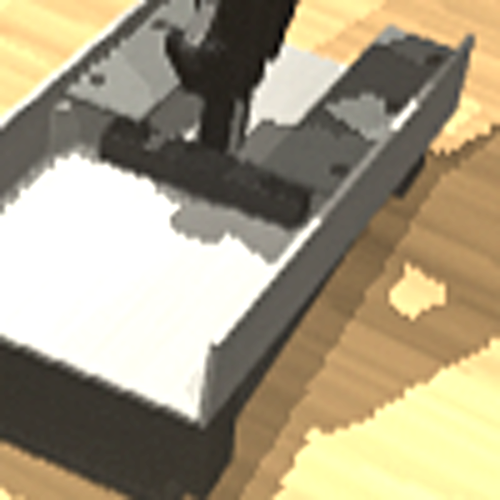

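The bar lies flat near chute x≈-3 mm, with its front edge at zoom (100,158) to (300,222), which fits the prediction. I'll keep pushing.

```bash
python3 -m jog '[[4,0.5,0,0,0,0,1],[4,0.5,0,0,0,0,1],[5,0,0,0,0,0,1],[5,0,0,0,0,0,1],[5,0,0,0,0,0,1],[5,0,0,0,0,0,1],[5,0,0,0,0,0,1],[0,0,0,0,0,0,1]]'
python3 -m jog '[[5,0,0,0,0,0,1],[5,0,0,0,0,0,1],[5,0,0,0,0,0,1],[5,0,0,0,0,0,1],[5,0,0,0,0,0,1],[5,0,0,0,0,0,1],[4,0,0,0,0,0,1],[0,0,0,0,0,0,1]]'
python3 - <<'E'
from h import *
st()
im=camera("scene"); z=5;x0,y0=215,130
c=cv2.resize(im[y0:y0+100,x0:x0+120],None,fx=z,fy=z,interpolation=cv2.INTER_CUBIC); c=cv2.convertScaleAbs(c,alpha=1.3)
cv2.imwrite("pics/s5.png",c)
for bx in(.05,.06,.07):
  print(bx,[[np.round((proj("scene",cp(bx+dx,dy,h))-[x0,y0])*z).astype(int).tolist() for dx in(-.01,.01) for dy in(-.055,.055)] for h in (0,.018)])
E
```

```text
time_s: 5.32
eef_pos: [0.4989, 0.0573, 0.0709]
eef_rot: [0.707, -0.7, -0.098, -0.026]
wrist_force: [-2.4, 0.6, 2.5]
opening: 0.001
time_s: 5.98
eef_pos: [0.5322, 0.0607, 0.0767]
eef_rot: [0.707, -0.7, -0.098, -0.026]
wrist_force: [-2.9, 0.6, 2.0]
opening: -0.001
t 5.98 p [0.5322 0.0607 0.0767] chute [ 0.0407 -0.0018  0.0767] F [-2.9  0.6  2. ] op -0.001
0.05 [[[165, 191], [364, 268], [145, 211], [346, 290]], [[168, 162], [369, 239], [148, 181], [351, 259]]]
0.06 [[[155, 201], [355, 279], [135, 220], [337, 300]], [[158, 171], [360, 249], [138, 190], [343, 270]]]
0.07 [[[145, 211], [346, 290], [125, 230], [328, 311]], [[148, 181], [351, 259], [128, 200], [333, 281]]]
```

View pics/s5.png

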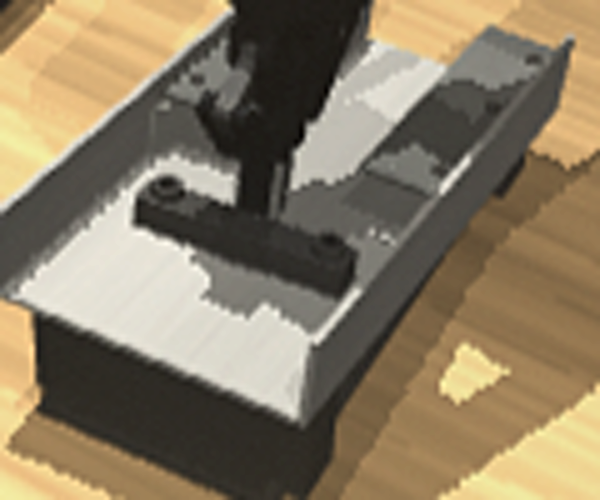

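The bar is flat and clear of the covers at about chute x=0.056, slightly yawed; its front edge runs zoom (135,222) to (350,295). I'll back off and raise to measure it.

```bash
python3 -m jog '[[-5,0,0,0,0,0,1],[-5,-5,0,0,0,0,1],[0,-25,0,0,0,0,1],[0,-35,0,0,0,0,1],[-35,-35,0,0,0,0,0.2],[-38,0,0,0,0,0,0.2],[-38,0,0,0,0,0,0.2],[-38,0,0,0,0,0,0.2]]'
python3 -m jog '[[0,0,0,0,0,0,0.2],[0,0,0,0,0,0,0.2]]'
python3 - <<'E'
from h import *
st()
z=5
im=camera("scene");x0,y0=215,130
c=cv2.resize(im[y0:y0+100,x0:x0+120],None,fx=z,fy=z,interpolation=cv2.INTER_CUBIC); c=cv2.convertScaleAbs(c,alpha=1.3)
cv2.imwrite("pics/s6.png",c)
im=camera("top");x0,y0=190,145
c=cv2.resize(im[y0:y0+100,x0:x0+100],None,fx=z,fy=z,interpolation=cv2.INTER_CUBIC); c=cv2.convertScaleAbs(c,alpha=1.3)
cv2.imwrite("pics/t6.png",c)
E
```

```text
time_s: 6.7
eef_pos: [0.3636, 0.0436, 0.1426]
eef_rot: [0.707, -0.7, -0.098, -0.026]
wrist_force: [-0.2, 0.1, 1.0]
opening: 0.4
time_s: 6.87
eef_pos: [0.3631, 0.0437, 0.1421]
eef_rot: [0.707, -0.7, -0.098, -0.027]
wrist_force: [1.1, -0.8, 0.6]
opening: 0.405
t 6.87 p [0.3631 0.0437 0.1421] chute [-0.1294 -0.0014  0.1421] F [ 1.1 -0.8  0.6] op 0.405
```

View pics/s6.png

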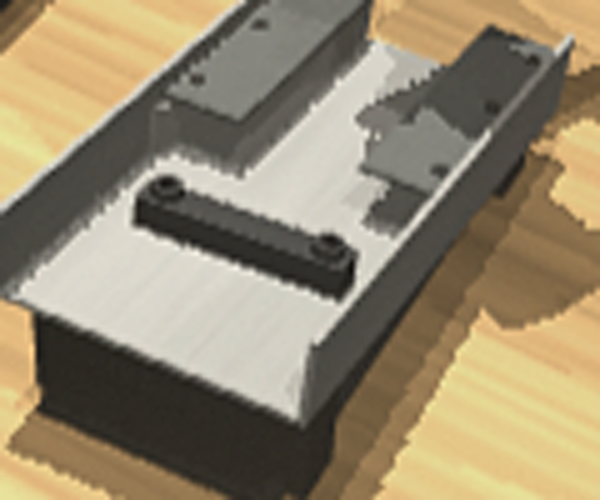

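View pics/t6.png

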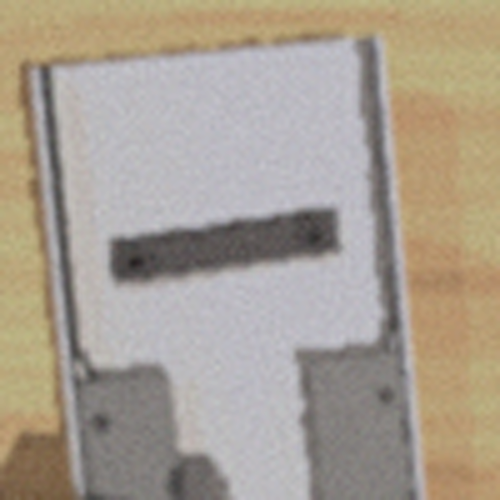

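Both views show the bar free on the open floor, with its bosses at top zoom (137,262) and (316,237).

```bash
python3 - <<'E'
from h import *
im=camera("top"); g=im.max(2); mk=np.zeros_like(g); mk[180:212,205:262]=(g[180:212,205:262]<112)*255
cs,_=cv2.findContours(mk,8 if 0 else cv2.RETR_EXTERNAL,cv2.CHAIN_APPROX_NONE); k=max(cs,key=cv2.contourArea); print(cv2.minAreaRect(k),cv2.contourArea(k))
b=cv2.boxPoints(cv2.minAreaRect(k)); 
for z in (.085,):
  w=np.array([ray("top",*p,z)[:2] for p in k[:,0]],np.float32); r=cv2.minAreaRect(w*1000); print(r)
  c=np.array([*np.array(r[0])/1000,0]); print("in chute",tochute(c))
cc=[]
for (ut,vt),(us,vs) in (((137,262),(167,185)),((316,237),(332,243))):
    A=[];B=[]
    ps=[]
    for n,u,v in(("top",190+(ut+.5)/5-.5,145+(vt+.5)/5-.5),("scene",215+(us+.5)/5-.5,130+(vs+.5)/5-.5)):
        a=ray(n,u,v,0);d=ray(n,u,v,.1)-a;d/=np.linalg.norm(d);M=np.eye(3)-np.outer(d,d);A.append(M);B.append(M@a);ps.append((a,d))
    p=np.linalg.solve(sum(A),sum(B)); cc.append(p)
    print(p,tochute(p),[np.linalg.norm(M@(p-a)) for M,(a,d) in zip(A,ps)])
d=cc[0]-cc[1]; print("len",np.linalg.norm(d),"bar y yaw vs chute",np.degrees(np.arctan2(d[1],d[0]))-90-YAW)
m=tochute((cc[0]+cc[1])/2); print("mid",m,"floor z there",.06+.1763*m[0])
E
```

```text
((234.48094177246094, 193.87045288085938), (9.66080093383789, 46.26708984375), 81.63410949707031) 373.5
((553.5026245117188, 65.36897277832031), (23.34867286682129, 111.31615447998047), 8.409293174743652)
in chute [0.06230099 0.00070102 0.        ]
[0.56465708 0.07290613 0.13154286] [0.0741678  0.00705787 0.13154286] [np.float64(0.037768924384494404), np.float64(0.03776892438449439)]
[0.54067358 0.05848265 0.07215271] [ 0.04883494 -0.00483715  0.07215271] [np.float64(0.041436764712562725), np.float64(0.04143676471256266)]
len 0.06565390630623238 bar y yaw vs chute -64.84764365925362
mid [0.06150137 0.00111036 0.10184779] floor z there 0.07084269191856818
```

```bash
python3 - <<'E'
from h import *
cc=[]
for (ut,vt),(us,vs) in (((137,262),(332,243)),((316,237),(167,185))):
    A=[];B=[];ps=[]
    for n,u,v in(("top",190+(ut+.5)/5-.5,145+(vt+.5)/5-.5),("scene",215+(us+.5)/5-.5,130+(vs+.5)/5-.5)):
        a=ray(n,u,v,0);d=ray(n,u,v,.1)-a;d/=np.linalg.norm(d);M=np.eye(3)-np.outer(d,d);A.append(M);B.append(M@a);ps.append((a,d))
    p=np.linalg.solve(sum(A),sum(B)); cc.append(p)
    print(p,tochute(p),[np.linalg.norm(M@(p-a)) for M,(a,d) in zip(A,ps)])
d=cc[0]-cc[1]; print("len",np.linalg.norm(d),"yaw",np.degrees(np.arctan2(d[1],d[0]))-90)
m=tochute((cc[0]+cc[1])/2); print("mid",m,"boss z expected",.06+.1763*m[0]+.0245)
# grasp target: slope orientation turned 2.5 deg more about floor normal; bar centre at level x .062 
import h
R=slopeR(1); n=-R[:,1]
Rg=Ro.from_rotvec(np.radians(2.5)*n).as_matrix()@R
print("above",delta(cp(.061,.001,.080),Rg)); print(delta(cp(.061,.001,.004),Rg))
E
```

```text
[0.54479815 0.10705963 0.09570754] [0.05790594 0.04306329 0.09570754] [np.float64(0.0006024716840272228), np.float64(0.000602471684027299)]
[0.55699752 0.02138359 0.09578125] [ 0.0612791  -0.04341116  0.09578125] [np.float64(0.00010000521683985596), np.float64(0.00010000521683983091)]
len 0.0865402442480437 yaw 8.103840944747006
mid [ 0.05959252 -0.00017393  0.0957444 ] boss z expected 0.09500616144009211
above rot deg [-0.03 -2.54  0.19] | shift mm in present tool axes [171.3  25.    3.4] | in target axes [171.4  24.4  -4.1]
rot deg [-0.03 -2.54  0.19] | shift mm in present tool axes [171.  101.    3.4] | in target axes [171.4 100.4  -4.1]
```

```bash
python3 -m jog '[[29,4,0.4,0,0,0,0],[29,4,0.4,0,0,0,0],[29,4,0.4,0,0,0,0],[29,4,0.4,0,0,0,0],[29,4,0.4,0,0,0,0],[29,4,0.4,0,-2.5,0,0],[0,0,0,0,0,0,0],[0,0,0,0,0,0,0]]'
python3 - <<'E'
from h import *
st()
R=slopeR(1); Rg=Ro.from_rotvec(np.radians(2.3)*-R[:,1]).as_matrix()@R
print(delta(cp(.064,.000,.003),Rg))
z=5
im=camera("scene");x0,y0=215,110
c=cv2.resize(im[y0:y0+120,x0:x0+120],None,fx=z,fy=z,interpolation=cv2.INTER_CUBIC); c=cv2.convertScaleAbs(c,alpha=1.3)
cv2.imwrite("pics/s7.png",c)
E
```

```text
time_s: 7.68
eef_pos: [0.5414, 0.064, 0.1486]
eef_rot: [0.705, -0.7, -0.113, -0.01]
wrist_force: [0.1, 0.0, -0.1]
opening: 0.499
t 7.68 p [0.5414 0.064  0.1486] chute [0.0501 0.0006 0.1486] F [ 0.1  0.  -0.1] op 0.499
rot deg [-0.12  0.21 -0.01] | shift mm in present tool axes [ 0.2 75.5 -0.7] | in target axes [ 0.2 75.5 -0.6]
```

View pics/s7.png

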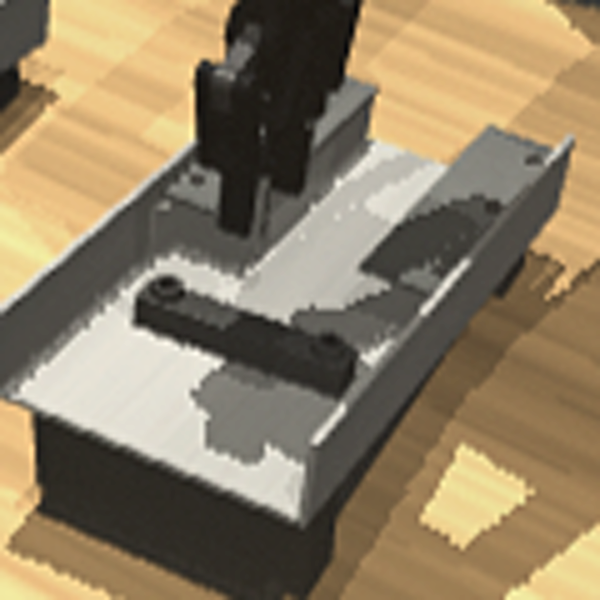

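The fingers straddle the bar in line with it, so I'll descend.

```bash
python3 -m jog '[[0,15,-0.5,0,0.2,0,0],[0,15,0,0,0,0,0],[0,15,0,0,0,0,0],[0,12,0,0,0,0,0],[0,8,0,0,0,0,0],[0,5,0,0,0,0,0],[0,3,0,0,0,0,0],[0,0,0,0,0,0,0]]'
python3 - <<'E'
from h import *
st()
z=5
im=camera("scene");x0,y0=215,110
c=cv2.resize(im[y0:y0+120,x0:x0+120],None,fx=z,fy=z,interpolation=cv2.INTER_CUBIC); c=cv2.convertScaleAbs(c,alpha=1.3)
cv2.imwrite("pics/s8.png",c)
E
```

```text
time_s: 8.4
eef_pos: [0.5521, 0.0647, 0.0773]
eef_rot: [0.705, -0.7, -0.112, -0.012]
wrist_force: [-0.4, 0.3, 0.5]
opening: 0.498
t 8.4 p [0.5521 0.0647 0.0773] chute [0.0608 0.0002 0.0773] F [-0.4  0.3  0.5] op 0.498
```

View pics/s8.png

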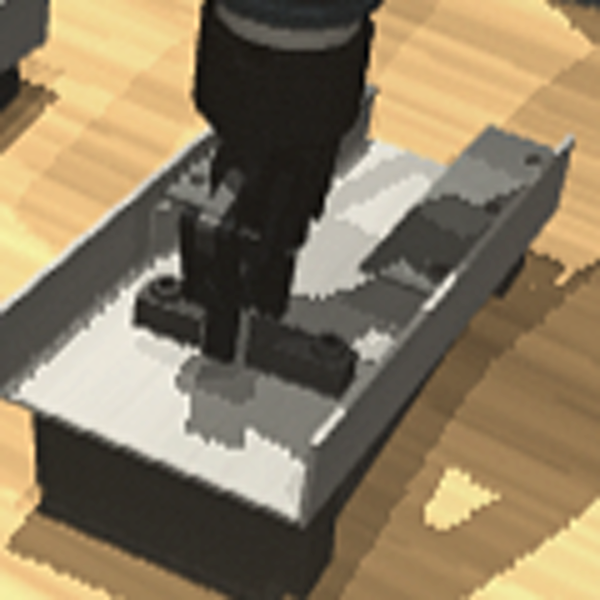

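A finger stands at (222,345) in front of the bar, about mid-length. I'll close.

```bash
python3 -m jog '[[0,1.5,0,0,0,0,0],[0,0,0,0,0,0,0.5],[0,0,0,0,0,0,1],[0,0,0,0,0,0,1],[0,0,0,0,0,0,1],[0,0,0,0,0,0,1],[0,0,0,0,0,0,1]]'
python3 -m jog '[[0,-3,0,0,0,0,1],[0,-6,0,0,0,0,1],[0,-6,0,0,0,0,1],[0,-6,0,0,0,0,1],[0,-6,0,0,0,0,1],[0,0,0,0,0,0,1]]'
python3 - <<'E'
from h import *
st()
z=5
im=camera("scene");x0,y0=215,110
c=cv2.resize(im[y0:y0+120,x0:x0+120],None,fx=z,fy=z,interpolation=cv2.INTER_CUBIC); c=cv2.convertScaleAbs(c,alpha=1.3)
cv2.imwrite("pics/s9.png",c)
E
```

```text
time_s: 9.03
eef_pos: [0.553, 0.0647, 0.077]
eef_rot: [0.705, -0.7, -0.112, -0.012]
wrist_force: [-1.8, 0.2, 5.8]
opening: 0.213
time_s: 9.53
eef_pos: [0.5486, 0.0641, 0.1044]
eef_rot: [0.705, -0.7, -0.113, -0.013]
wrist_force: [0.9, 0.1, -3.1]
opening: 0.212
t 9.53 p [0.5486 0.0641 0.1044] chute [ 0.0573 -0.      0.1044] F [ 0.9  0.1 -3.1] op 0.212
```

View pics/s9.png

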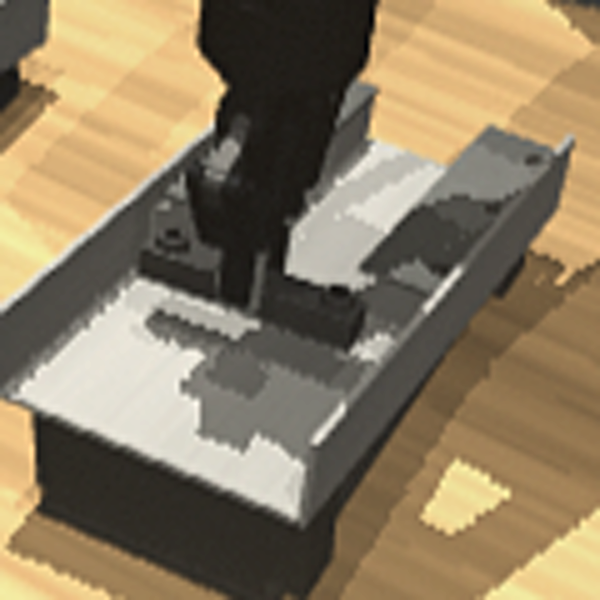

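The bar is held: opening is 18 mm, it hangs about 3 N, and its shadow is detached. Next I'll raise it, level it and head to the tray.

```bash
python3 -m jog '[[0,-20,0,0,0,0,1],[0,-25,0,0,0,0,1],[0,-25,0,0,0,0,1],[0,-25,0,0,0,0,1],[0,-20,0,0,0,0,1],[0,-10,0,0,0,0,1],[0,0,0,0,0,0,1]]'
python3 - <<'E'
from h import *
st(); R=flatR(2.5)
print(delta([.51,.394,.20],R))
E
```

```text
time_s: 10.17
eef_pos: [0.5274, 0.0616, 0.2284]
eef_rot: [0.705, -0.7, -0.114, -0.013]
wrist_force: [0.6, 1.0, -3.4]
opening: 0.214
t 10.17 p [0.5274 0.0616 0.2284] chute [ 0.0359 -0.0004  0.2284] F [ 0.6  1.  -3.4] op 0.214
rot deg [-0.13  5.64 10.32] | shift mm in present tool axes [ 24.5  31.1 331.7] | in target axes [ -2.9  28.4 332.8]
```

```bash
python3 -m jog '[[0,0,0,0,1.4,2.6,1],[0,0,0,0,1.4,2.6,1],[0,0,0,0,1.4,2.6,1],[0,0,0,0,1.4,2.5,1],[0,0,0,0,0,0,1]]'
python3 -m jog '[[0,0,15,0,0,0,1],[0,0,25,0,0,0,1],[0,0,25,0,0,0,1],[0,0,25,0,0,0,1],[0,0,25,0,0,0,1],[0,0,25,0,0,0,1],[0,0,25,0,0,0,1],[0,0,25,0,0,0,1]]'
python3 -m jog '[[0,2,25,0,0,0,1],[0,2,25,0,0,0,1],[0,2,25,0,0,0,1],[0,2,25,0,0,0,1],[0,2,25,0,0,0,1],[0,2,15,0,0,0,1],[0,0,3,0,0,0,1],[0,0,0,0,0,0,1]]'
python3 - <<'E'
from h import *
st(); R=flatR(2.5)
print(delta([.51,.394,.20],R))
cv2.imwrite("pics/s10.png",cv2.resize(camera("scene")[100:330,300:500],None,fx=2.6,fy=2.6,interpolation=cv2.INTER_CUBIC))
cv2.imwrite("pics/t10.png",cv2.resize(camera("top")[150:280,30:190],None,fx=4,fy=4,interpolation=cv2.INTER_CUBIC))
E
```

```text
time_s: 10.58
eef_pos: [0.5264, 0.0617, 0.2237]
eef_rot: [0.708, -0.706, -0.012, 0.018]
wrist_force: [-0.2, -0.9, -1.7]
opening: 0.214
time_s: 11.25
eef_pos: [0.5168, 0.2527, 0.2247]
eef_rot: [0.708, -0.706, -0.014, 0.018]
wrist_force: [-0.1, -0.5, -2.7]
opening: 0.213
time_s: 11.92
eef_pos: [0.5105, 0.3948, 0.2134]
eef_rot: [0.708, -0.706, -0.014, 0.018]
wrist_force: [0.3, -1.0, -2.8]
opening: 0.214
t 11.92 p [0.5105 0.3948 0.2134] chute [0.0532 0.3328 0.2134] F [ 0.3 -1.  -2.8] op 0.214
rot deg [-0.12  0.16 -0.33] | shift mm in present tool axes [-0.5 13.4 -0.8] | in target axes [-0.6 13.4 -0.8]
```

View pics/s10.png

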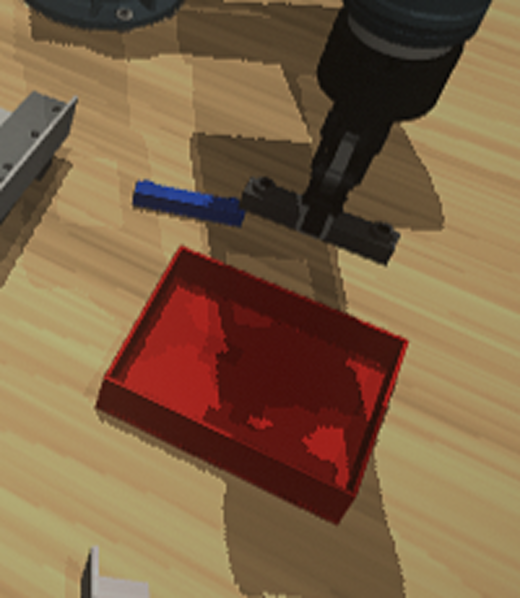

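View pics/t10.png

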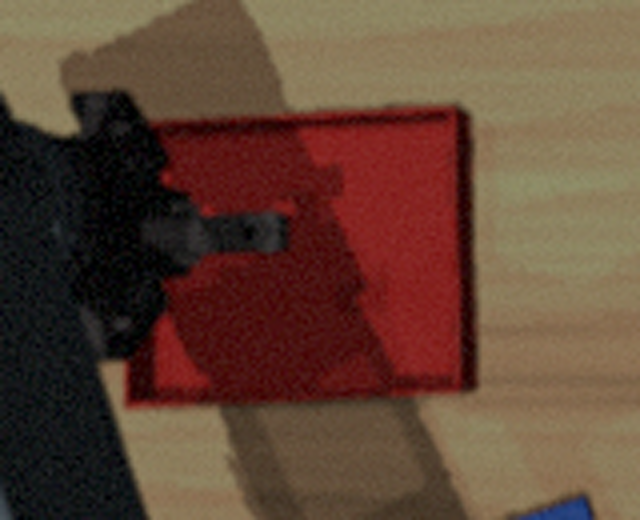

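The bar hangs level over the middle of the tray; in the top zoom it is at about (200,232) and the tray spans x 128–470. I'll lower it.

```bash
python3 -m jog '[[0,15,0,0,0,0,1],[0,25,0,0,0,0,1],[0,25,0,0,0,0,1],[0,25,0,0,0,0,1],[0,25,0,0,0,0,1],[0,25,0,0,0,0,1],[0,18,0,0,0,0,1],[0,10,0,0,0,0,1]]'
python3 -m jog '[[0,5,0,0,0,0,1],[0,5,0,0,0,0,1],[0,5,0,0,0,0,1],[0,3,0,0,0,0,1],[0,3,0,0,0,0,1],[0,2,0,0,0,0,1],[0,0,0,0,0,0,1]]'
python3 -m jog '[[0,2,0,0,0,0,1],[0,0,0,0,0,0,1]]'
```

```text
time_s: 12.68
eef_pos: [0.5095, 0.3926, 0.0441]
eef_rot: [0.707, -0.707, -0.012, 0.018]
wrist_force: [-0.2, 0.7, -2.9]
opening: 0.218
time_s: 13.27
eef_pos: [0.5104, 0.3951, 0.0238]
eef_rot: [0.708, -0.706, -0.014, 0.017]
wrist_force: [-0.0, -0.4, -3.3]
opening: 0.212
time_s: 13.43
eef_pos: [0.5104, 0.3951, 0.0218]
eef_rot: [0.708, -0.706, -0.014, 0.017]
wrist_force: [0.1, -0.2, -2.4]
opening: 0.216
```

```bash
python3 -m jog '[[0,2,0,0,0,0,1],[0,2,0,0,0,0,1],[0,2,0,0,0,0,1],[0,0,0,0,0,0,1]]'
python3 -m jog '[[0,1.5,0,0,0,0,1],[0,1.5,0,0,0,0,1],[0,0,0,0,0,0,1]]'
python3 -m jog '[[0,1,0,0,0,0,1],[0,0,0,0,0,0,1]]'
```

```text
time_s: 13.77
eef_pos: [0.51, 0.3948, 0.0152]
eef_rot: [0.708, -0.706, -0.014, 0.018]
wrist_force: [-1.0, 0.5, -2.1]
opening: 0.216
time_s: 14.02
eef_pos: [0.5102, 0.3949, 0.0124]
eef_rot: [0.708, -0.706, -0.014, 0.017]
wrist_force: [-0.4, 0.4, -2.8]
opening: 0.214
time_s: 14.18
eef_pos: [0.5103, 0.395, 0.0117]
eef_rot: [0.708, -0.706, -0.014, 0.017]
wrist_force: [-0.0, -0.3, -3.5]
opening: 0.213
```

```bash
python3 -m jog '[[0,1,0,0,0,0,1],[0,0,0,0,0,0,1]]'
python3 -m jog '[[0,1,0,0,0,0,1],[0,0,0,0,0,0,1]]'
```

```text
time_s: 14.35
eef_pos: [0.5103, 0.395, 0.0107]
eef_rot: [0.708, -0.706, -0.014, 0.017]
wrist_force: [-0.7, -0.4, -2.8]
opening: 0.213
time_s: 14.52
eef_pos: [0.5105, 0.3951, 0.01]
eef_rot: [0.708, -0.706, -0.014, 0.017]
wrist_force: [-0.3, 0.3, -1.2]
opening: 0.214
```

Contact is beginning (force -3 to -1.2), so half a millimetre to a millimetre more.

```bash
python3 -m jog '[[0,0.8,0,0,0,0,1],[0,0,0,0,0,0,1]]'
python3 - <<'E'
from h import *
st()
cv2.imwrite("pics/s11.png",cv2.resize(camera("scene")[170:310,320:480],None,fx=4,fy=4,interpolation=cv2.INTER_CUBIC))
E
```

```text
time_s: 14.68
eef_pos: [0.5104, 0.3951, 0.0099]
eef_rot: [0.708, -0.706, -0.014, 0.017]
wrist_force: [-3.1, -2.0, 5.3]
opening: 0.212
t 14.68 p [0.5104 0.3951 0.0099] chute [0.0532 0.3331 0.0099] F [-3.1 -2.   5.3] op 0.212
```

View pics/s11.png

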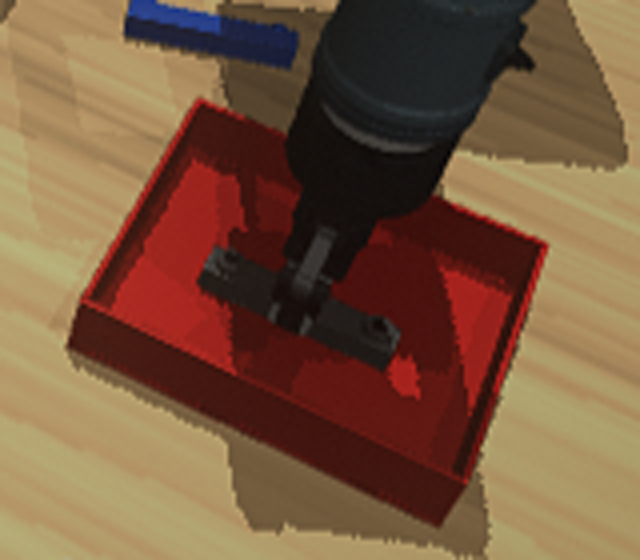

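The bar rests on the tray floor, (205,275) to (395,350), with +5 N upward force. I'll open partly and retreat straight up.

```bash
python3 -m jog '[[0,0,0,0,0,0,0.4],[0,0,0,0,0,0,0.2],[0,0,0,0,0,0,0],[0,0,0,0,0,0,0],[0,0,0,0,0,0,0]]'
python3 -m jog '[[0,-4,0,0,0,0,0],[0,-10,0,0,0,0,0],[0,-20,0,0,0,0,0],[0,-30,0,0,0,0,0],[0,-35,0,0,0,0,0],[0,-35,0,0,0,0,0],[-35,-20,0,0,0,0,0],[-35,0,0,0,0,0,0]]'
python3 -m jog '[[-35,0,0,0,0,0,0],[-20,0,0,0,0,0,0],[0,0,0,0,0,0,0],[0,0,0,0,0,0,0]]'
python3 - <<'E'
from h import *
st()
cv2.imwrite("pics/s12.png",cv2.resize(camera("scene")[60:310,90:490],None,fx=2,fy=2,interpolation=cv2.INTER_CUBIC))
cv2.imwrite("pics/t12.png",cv2.resize(camera("top")[120:310,40:430],None,fx=2,fy=2,interpolation=cv2.INTER_CUBIC))
E
```

```text
time_s: 15.15
eef_pos: [0.5104, 0.3951, 0.009]
eef_rot: [0.708, -0.706, -0.014, 0.017]
wrist_force: [0.1, -0.4, -0.2]
opening: 0.501
time_s: 15.82
eef_pos: [0.445, 0.3932, 0.1707]
eef_rot: [0.71, -0.704, -0.017, 0.013]
wrist_force: [-0.4, 1.2, -0.5]
opening: 0.499
time_s: 16.15
eef_pos: [0.3857, 0.3895, 0.1649]
eef_rot: [0.708, -0.706, -0.015, 0.017]
wrist_force: [-0.3, -0.4, 0.7]
opening: 0.501
t 16.15 p [0.3857 0.3895 0.1649] chute [-0.0715  0.3403  0.1649] F [-0.3 -0.4  0.7] op 0.501
```

View pics/s12.png

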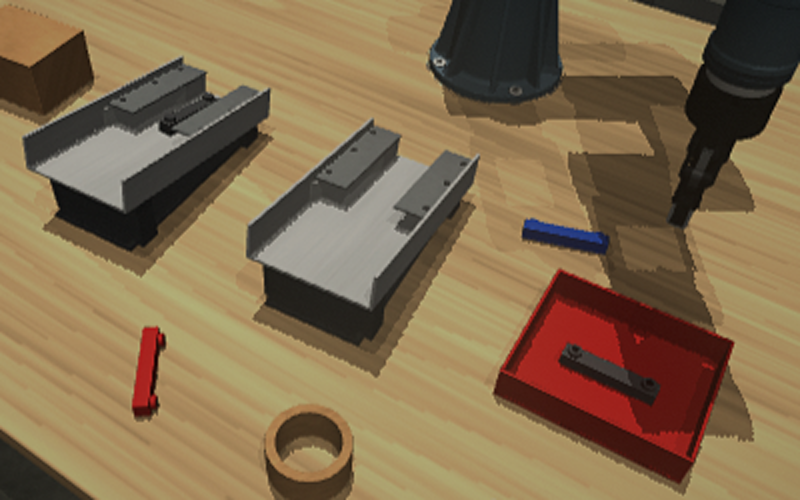

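View pics/t12.png

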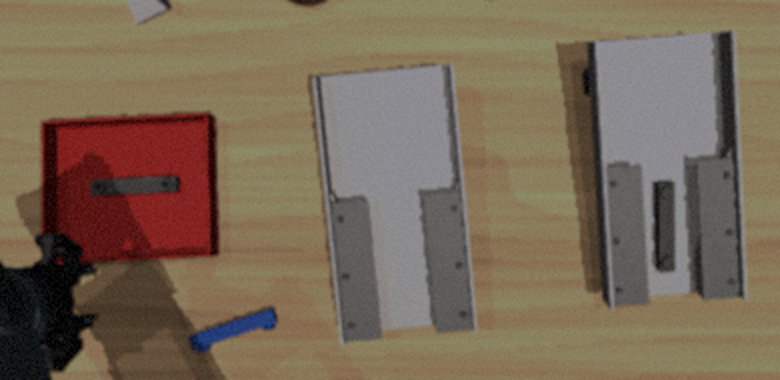

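The bar lies flat in mid-tray, at top zoom (135,186), boss side up. Bar2 is still in its chute at (664,225), which is original pixel (372,232), as before. The blue and red look-alikes are untouched and the gripper is clear at z=0.165 m, so I'm handing in.

```bash
python3 -c "
from bench import *
print(hand_in())"
```

```text
the job is handed in; nothing more can be done
None
```

The formerly jammed bar is lying flat in the middle of the tray, let go, and the job was handed in at about 16 s of the 48 s allowed. `hand_in()` gave no verdict.

**What I did:** I pushed the bar up the slope with closed fingers through the slot to chute x ≈ 0.06 m. I gripped it across its width with the tool tilted to the slope, lifted it out with about 3 N hanging and levelled it. I then lowered it until it touched the tray floor, and released it.

**Last checks:** Both cameras show the bar flat and boss side up near the tray's centre. The other bar is at its starting pixel to within what I can see, and the blue and red look-alikes are where they were. The gripper was well clear at z ≈ 0.165 m with no load.

**What disagreed:**
- My first boss triangulation paired the wrong ends of the bar. I corrected it, and the residual fell below 1 mm.
- The tray's yaw, about 2.5 degrees, is only a rough estimate because the top and scene views differed by several mm.
- The wrist force showed an unexplained upward push of up to 13 N at the start of the slide, and it faded as the slide went on.

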